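Hold the pencil sharpener open

ROBOT

A 6-joint arm with a two-finger parallel gripper is mounted at the origin on the work surface. World frame = base frame: x ahead of the robot, y to its left, z up, the work surface at z = 0. Lengths are in m, angles in rad, forces in N, time in s.
With the tool pointing down it reaches from about 0.375 to 0.825 m from the base axis. Payload 5.5 kg.
Tool frame: the origin (TCP) lies on the centre line of the jaws, within the pads' length; the fingertips stand 22 mm ahead of it and the grasp point (between the pads) lies 3 mm ahead of it; z points along the fingers, y is the line along which they close (so a half turn about z gives the same grasp; the last joint's range is limited). The gripper opens to 85 mm and grips with 20 to 120 N. Pads are 22 mm wide; open, the fingers measure 114 mm over their backs; the gripper's body (76 mm by 85 mm) begins 54 mm behind the grasp point. The pads swing forward as they close: fully open they stand 13 mm farther back than shut.
Start: joints at [1.33, 0.314, -0.047, 1.21, 0, 1.571], TCP at [0.143, 0.583, 0.253] pointing down, gripper open.
Joint ranges: [-2.67, 2.67], [-0.69, 1.73], [-1.03, 1.25], [-2.08, 2.16], [-1.42, 1.45], [-3.14, 3.14]. Speed limits (rad/s): [2.39, 2.39, 3.01, 3.14, 3.14, 3.14].

INTERFACE

Orientations are given as a unit quaternion [x, y, z, w].
In Python, from station import env gives the robot as it stands.
- The arm moves only by the tool step_arm, never from a script. Its argument "rows" is a list of rows, each an object with "linear": the shift along the tool's x, y, z in mm, a list of three; "yaw": the turn about the tool's z in degrees; "claw": the closure, from 0 (fully open) to 1 (shut). In form: [{"linear": [dx, dy, dz], "yaw": yaw, "claw": claw}, ...]. A call has 1 to 8 rows; each row shifts and turns the commanded pose from where the row before left it, along the tool's axes as they then stand; what a row does not reach is not made up. A row lasts 1/10 s, in which the tool goes at most 50 mm and 8.59 degrees, less where a joint would pass 70% of its speed; a pose out of reach is approached as far as the arm can. A call with a gripper value outside its range is refused whole. The fingers move at their own pace and stop on an object; the grip force is fixed at half the most. Time passes only in rows, so rows that do not move let the fingers close. It gives the time, the measured TCP pose, the force, the opening and the grip force at its end, in the units of the state.
- env.sense(): the state, without advancing time (a new reading comes with each control period).
- env.read_camera(name): name is "side" or "top" or "wrist"; returns the picture (480x640x3 uint8, red, green, blue); there is no depth.
- env.get_calibration(name): a dict with "vertical_fov" (degrees; the focal length in pixels is half the picture's height over the tangent of half this angle, whatever the lens; pixels are square), "cx", "cy" (the principal point, pixels), "cam_to_world" (4x4, takes a point from camera to world coordinates); the wrist camera has in their place "T_tool_cam" (4x4, takes a point from camera to tool coordinates, whose origin is the TCP and whose axes are the flange's). Camera axes: x right, y down, z forward; pixel columns grow to the right and rows downward; lengths in m; the calibration is good to about 2 mm. The wrist camera is an equidistant fisheye: a pixel r from the principal point sees the ray r / f radians off the axis. A picture is of the moment at which its call begins: read the wrist's pose just before it. get_calibration takes no time and is no camera call.
- env.job_done(): hands the job in; it is judged then, once.
The state is a dict: "time_s": time; "joint_pos": joint angles; "joint_velocities": joint speeds; "joint_torque": joint torques, N m; "tcp_pos": TCP position; "tcp_rot": TCP orientation; "wrist_force": force on the tool from outside, world axes, zero at the start; "ft_torque": the same for the moment, N m; "finger_gap": finger opening in m; "finger_force": force on a finger pad.
Only numpy, scipy, OpenCV 4.12 (cv2) and the standard library are available. Lean on these libraries where they do the work, as an engineer would, in place of code of your own. Each camera call takes 0.05 s, during which the arm holds its last target. There are 200 camera calls.

TASK

Somebody has hung the roll of masking tape on the crank of the pencil sharpener, where it is in the way of sharpening: lift it off and hang it on the rod of the tape stand, in front of the roll that is already there, and let go of it. Then get the sharpener open for me: pinch together the two levers on top of its spring-loaded carriage, pull the carriage straight out until the dark ring on each of its two guide rods has just come fully out of the sharpener's body, and finish while still holding it there, levers pinched, so that I can put my pencil in. Leave the other things on the table as they are.

Things in the scene. Friction and masses are not known exactly. Their poses are not given: they have to be found in the camera images.
- sharpener: Crank pencil sharpener fixed to the table, grey barrel-shaped body 78 mm long, 70 mm wide, 107 mm high on a dark base plate 116 x 92 mm. Origin: centre of its underside, on the table. Its x axis is its length: the carriage is at the -x end (front face of the body at x = -39 mm, carriage axis at z = 72 mm), the crank at the +x end; z up. The body's back face is at x = +39 mm; the upright crank arm (14 mm wide, top end at z = 132 mm) fills x = 62 to 68 mm.
- crank_grip (a point): Middle of the crank's straight black grip (where it stands at the start), a bar of 13 mm diameter along the sharpener's x, 36 mm long from the crank arm outwards (x = 68 to 104 mm), with a flared end of 19 mm diameter and 9 mm length beyond (to x = 113 mm). The tape roll hangs here; the roll comes off by raising it at least 4 mm (better 15) and drawing it outwards to the sharpener's +x. The crank turns only stiffly.
- tape: The roll of masking tape to be moved, cream, a ring of 112 mm outer and 76 mm inner diameter (wall 18 mm), 24 mm wide, about 0.13 kg. Origin at its centre, its x axis along the hole: at the start it points along the sharpener's x, z up.
- tape_centre (a point): Centre of that roll (in the middle of its hole). Hanging, the top of its rim is 55 mm above this point and the crank's grip or the rod touches it 38 mm above this point. It is best taken from above at the top of the rim, across its 24 mm width, by no more than the 17 mm thickness of the rim.
- tape_stand: Steel tape stand fixed to the table: foot 190 x 110 x 10 mm, a post at its x = +80 mm, and a level rod of 10 mm diameter, its axis at z = 150 mm, that runs from the post towards -x to x = -77 mm, where its end turns up (its top at z = 169 mm, x = -82 mm). Origin: under the middle, on the table. The roll must hang on the free length, its centre between x = -60 and +15 mm; a roll that hangs there has its centre at z = 117 mm.
- rod_free (a point): Point on the axis of the stand's rod (z = 150 mm) at x = -20 mm of the stand, the middle of its free length
- rod_tip (a point): Top of the upturned free end of the rod (169 mm above the table). A roll is threaded over it from outside, towards the stand's +x, with the top of its hole above this end.
- spare_roll: Wider cream roll (36 mm wide, 112 mm across) that hangs already on the rod near the post (x = 30 to 66 mm of the stand); a bystander
- carriage (a joint): How far the spring-loaded carriage is pulled out of the sharpener along its -x, in m: 0 home, stop at 0.056; at 0.035 the dark rings (5 mm wide) on the guide rods begin to show at the body's front face, at 0.040 they are just fully out. The spring pulls back with 3.3 N at home and 7.7 N at 0.040; it does not latch.
- pinch_point (a point): Point midway between the two upright black levers on top of the carriage, 15 mm below their tops (117 mm above the table); moves with the carriage. Each lever is a plate 20 mm along the sharpener's x, 6 mm thick, from z = 98 to 131 mm; their outer faces stand 38 mm apart across the sharpener's y. Pinched, each goes 7 mm inwards (3 N), and they are then 24 mm apart. The carriage's block below them is 64 mm wide, its top at z = 100 mm.
- ring_mark (a point): Point midway between the rear edges of the dark rings (5 mm wide, towards the carriage from this point) on the carriage's two guide rods (8 mm thick, 50 mm apart); it moves with the carriage and is hidden inside the body at the start. The rings are just fully out when it is 40 mm from its start, at x = -40 mm of the sharpener, at the body's front.
- lever_a_pad (a point): Outer face of the lever on the sharpener's +y side; the pads are 38 mm apart at rest and 24 mm fully pinched
- lever_b_pad (a point): Outer face of the lever on the sharpener's -y side
- paint_bottle: Bystander: standing blue acrylic bottle with white cap, 48 mm across, 146 mm tall; origin under its middle
- paint_jar: Bystander: squat white screw-lid jar, 62 mm across, 65 mm tall; origin under its middle
- brush_jar: Bystander: glass jar of brushes, 74 mm across, 205 mm tall over the brushes; origin under its middle
- pan_set: Bystander: flat white watercolour pan set, 210 x 105 x 16 mm; origin under its middle
- pencil_a: Bystander: red coloured pencil lying, 170 mm long, 7 mm thick; origin under its middle
- pencil_b: Bystander: green coloured pencil lying, 170 mm long, 7 mm thick; origin under its middle
- eraser: Bystander: eraser, 44 x 22 x 12 mm; origin under its middle
Things that resemble listed ones, but are neither listed nor needed, are in the scene too. Leave any pink look-alike of the tape alone.

How it is judged:
By the outcome, as a careful person would: the job done as asked, in the order asked, and still so for the second after the job is handed in, while the arm keeps its last pose, push and grip.
It also fails if it takes over 51 s, if anything falls off the work surface, if the arm or the gripper's body presses on something with over 40 N, if the wrist force passes 120 N, or if a joint passes its speed limit or range.

## Working session

There is one attempt and no reset: what is moved stays moved. The work goes in short steps, Python scripts to look and compute and a tool call to move; the robot and the scene stay as the last step left them, time stands still between calls to the robot, and variables do not carry over. Pictures are saved under pics/ and viewed, at most 10 in all, crops included, and the job is handed in when it is done.

Besides the shell and the picture viewer there is one more tool, called as name(argument=value, ...), one argument or row to a line, values as JSON. step_arm: Moves the arm, as the interface text tells. Its arguments: {"type":"object","properties":{"rows":{"type":"array"}},"required":["rows"]}

```bash
mkdir -p pics; ls; python3 - <<'E'
from station import env
import cv2
for n in ("top","side"):
    cv2.imwrite(f"pics/{n}0.png",env.read_camera(n)[:,:,::-1])
    c=env.get_calibration(n);print(n,c)
print(env.get_calibration("wrist"))
s=env.sense();print(s)
E
```

```text
pics
top {'vertical_fov': 52.41322995355088, 'cx': 312.40321394098015, 'cy': 238.7671245165277, 'cam_to_world': array([[-0.02338112, -0.98833423,  0.15049508,  0.42628061],
       [-0.99961384,  0.02537323,  0.01133017, -0.05212106],
       [-0.01501654, -0.15017205, -0.98854583,  1.05896232],
       [ 0.        ,  0.        ,  0.        ,  1.        ]])}
side {'vertical_fov': 52.054402876334535, 'cx': 320.4092687486624, 'cy': 240.89723338650612, 'cam_to_world': array([[-0.9742159 , -0.14314826,  0.17439025,  0.36738927],
       [-0.22560709,  0.61055633, -0.75915902,  0.84697508],
       [ 0.00219722, -0.77892846, -0.62710894,  0.8904158 ],
       [ 0.        ,  0.        ,  0.        ,  1.        ]])}
{'vertical_fov': 65.70646984690485, 'cx': 317.9536815260761, 'cy': 243.85631282349783, 'T_tool_cam': array([[ 5.71289838e-05, -9.52174126e-01, -3.05555937e-01,
         7.79840331e-02],
       [ 9.99999109e-01,  4.61898316e-04, -1.25240143e-03,
        -1.19320300e-03],
       [ 1.33364001e-03, -3.05555593e-01,  9.52173304e-01,
        -1.20580832e-01],
       [ 0.00000000e+00,  0.00000000e+00,  0.00000000e+00,
         1.00000000e+00]])}
{'time_s': 0.1, 'joint_pos': array([ 1.32999123e+00,  3.14141322e-01, -4.79593403e-02,  1.21022879e+00,
       -1.24990203e-06,  1.57078942e+00]), 'joint_velocities': array([ 4.79407215e-05, -1.39058219e-03,  3.02546093e-03,  1.06266814e-04,
        7.04083789e-04, -3.71885866e-04]), 'joint_torque': array([ 2.12954856e-04, -5.40763485e+01,  3.40541768e+01,  1.11451800e-02,
        3.23985114e-05,  1.90842576e-05]), 'tcp_pos': array([0.14297451, 0.58221281, 0.25253782]), 'tcp_rot': array([ 1.20108390e-01,  9.92760488e-01, -7.61086720e-04, -9.14553346e-05]), 'wrist_force': array([ 0.62826704, -0.0418803 , -0.02895116]), 'ft_torque': array([ 0.00460982, -0.04684963, -0.03315488]), 'finger_force': 0.0, 'finger_gap': 0.08549445424265407}
```

View pics/top0.png

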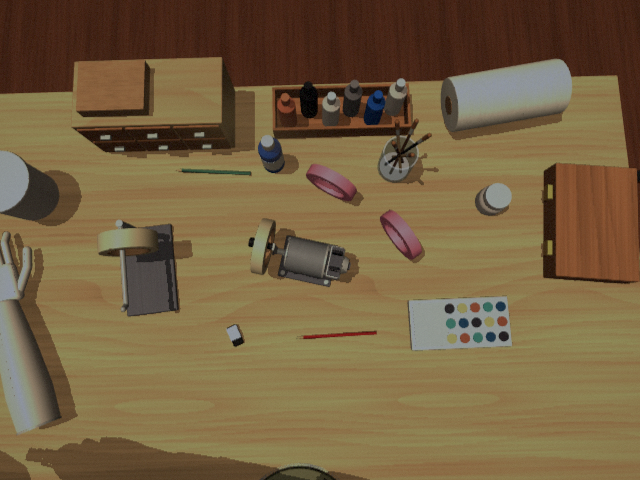

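View pics/side0.png

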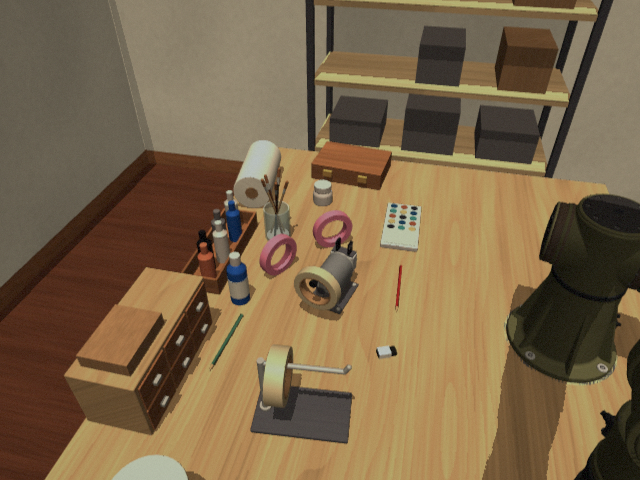

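Top: sharpener body at (310,258), carriage at right (340,263), roll on the crank at (262,246); stand foot (150,270), rod from about (122,225) to its tip near (124,308). Side: roll (318,287), rod tip (349,369). I enlarge these for exact pixels.

```bash
python3 - <<'E'
import cv2,numpy as np
t=cv2.imread("pics/top0.png");s=cv2.imread("pics/side0.png")
def crop(im,x,y,w,h,k):
    o=cv2.resize(im[y:y+h,x:x+w],None,fx=k,fy=k,interpolation=cv2.INTER_CUBIC)
    o=cv2.convertScaleAbs(o,alpha=1.4,beta=10)
    for i in range(0,w,20):
        cv2.putText(o,str(x+i),(i*k,9),0,.32,(0,255,255),1);cv2.line(o,(i*k,10),(i*k,16),(0,255,255),1)
    for j in range(20,h,20):
        cv2.putText(o,str(y+j),(8,j*k+4),0,.32,(0,255,255),1);cv2.line(o,(0,j*k),(6,j*k),(0,255,255),1)
    return o
a=crop(t,240,210,120,85,4); b=crop(t,90,210,100,110,3)[:300]
c=crop(s,285,230,80,85,4); d=crop(s,245,335,115,110,3)[:300]
out=np.zeros((600,800,3),np.uint8)
for im,x,y in((a,0,0),(b,490,0),(c,0,345),(d,440,305)):
    h=min(im.shape[0],600-y);w=min(im.shape[1],800-x);out[y:y+h,x:x+w]=im[:h,:w]
cv2.imwrite("pics/crop1.png",out)
E
```

```text
(no output)
```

View pics/crop1.png

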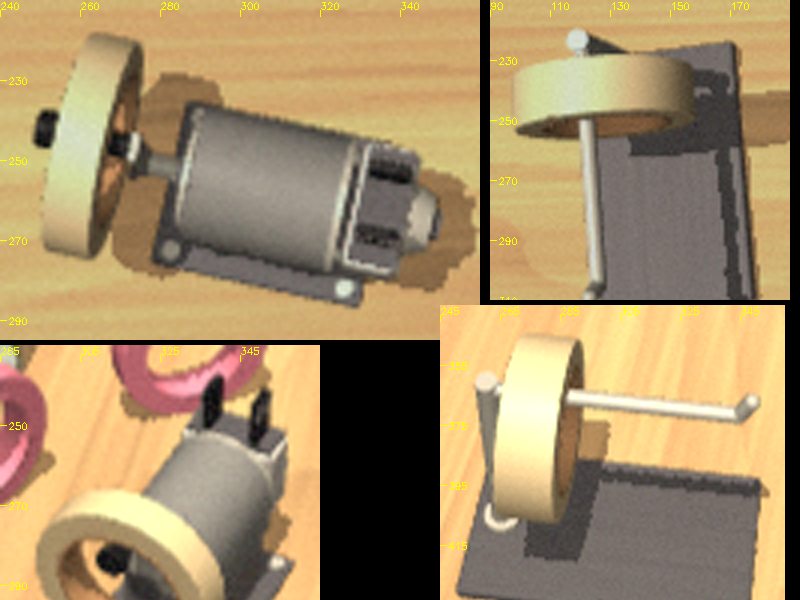

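```bash
cat > h.py <<'E'
from station import env
import numpy as np
from scipy.optimize import least_squares
from scipy.spatial.transform import Rotation as R
C={n:env.get_calibration(n) for n in("top","side")}
def proj(n,p):
    c=C[n];f=240/np.tan(np.radians(c["vertical_fov"]/2));T=np.linalg.inv(c["cam_to_world"])
    q=T[:3,:3]@p+T[:3,3];return np.array([c["cx"]+f*q[0]/q[2],c["cy"]+f*q[1]/q[2]])
def pose(v,p):
    c,s=np.cos(v[2]),np.sin(v[2]);return np.array([v[0]+c*p[0]-s*p[1],v[1]+s*p[0]+c*p[1],p[2]])
def fit(obs,x0):
    f=lambda v:np.concatenate([proj(n,pose(v,np.array(m(v))))-np.array(u) for n,m,u in obs])
    r=least_squares(f,x0,loss="soft_l1",f_scale=1.5,x_scale=[.01]*2+[.05]+[.01]*(len(x0)-3));return r.x,r.fun.reshape(-1,2).round(1)
E
python3 - <<'E'
from h import *
k=lambda *p:(lambda v:p)
sh=[("top",k(.058,.046,.006),(278.3,275.5)),("top",k(-.058,.046,.006),(329.5,286.5)),("top",k(.058,-.046,.006),(287,235.8)),
("top",lambda v:(.110,0,v[3]),(251.2,242)),("side",lambda v:(.113,0,v[3]),(313,283.3)),
("side",lambda v:(v[4],-.016,.131),(338.7,238.7)),("side",lambda v:(v[4],.016,.131),(350.5,242.5)),
("top",lambda v:(v[4],-.016,.120),(338.2,251.2)),("top",lambda v:(v[4],.016,.120),(334.5,269.5))]
v,r=fit(sh,[.45,-.05,1.5,.12,-.06]);print(v,r.tolist())
for nm,p in dict(grip=(.086,0,v[3]),lev=(v[4],0,.117),top=(.086,0,v[3]+.0065+.018)).items():print(nm,pose(v,np.array(p)))
st=[("top",k(.095,-.055,.01),(171.7,224)),("top",k(-.095,-.055,.01),(178,311)),("top",k(-.095,.055,.01),(127,316)),
("side",k(-.095,-.055,.01),(352.3,394)),("side",k(.095,.055,.01),(251.3,432.3)),("side",k(-.095,.055,.01),(350,440)),
("top",k(-.082,0,.169),(124.3,308.3)),("side",k(-.082,0,.169),(349.3,366.7))]
w,r=fit(st,[.4,.3,0]);print(w,r.tolist())
for nm,p in dict(tip=(-.082,0,.169),free=(-.02,0,.15)).items():print(nm,pose(w,np.array(p)))
E
```

```text
[ 0.53762803 -0.03036184  1.33651746  0.1319709  -0.05816092] [[-0.5, 0.9], [0.8, 1.1], [-0.0, -0.6], [-0.1, 0.5], [-1.6, -0.1], [-1.3, -0.1], [-1.3, -0.2], [-0.0, 2.0], [0.3, -0.2]]
grip [0.55759221 0.05328882 0.1319709 ]
lev [ 0.52412646 -0.08693391  0.117     ]
top [0.55759221 0.05328882 0.1564709 ]
[0.523503   0.3156065  0.11962279] [[-2.0, 1.1], [0.5, 0.7], [0.4, 3.1], [0.1, -2.7], [-0.6, -1.3], [-0.9, 1.2], [-1.6, 0.4], [-2.1, -1.9]]
tip [0.442089   0.30582081 0.169     ]
free [0.50364593 0.31321975 0.15      ]
```

step_arm(
  rows=[
    {"linear": [-20,-15,0],"yaw": 0,"claw": 0.4},
    {"linear": [-36,-28,0],"yaw": 0,"claw": 0.4},
    {"linear": [-36,-28,0],"yaw": 0,"claw": 0.4},
    {"linear": [-36,-28,0],"yaw": 0,"claw": 0.4},
    {"linear": [-36,-28,0],"yaw": 0,"claw": 0.4},
    {"linear": [-36,-28,0],"yaw": 0,"claw": 0.4},
    {"linear": [-36,-28,0],"yaw": 0,"claw": 0.4},
    {"linear": [-36,-28,0],"yaw": 0,"claw": 0.4},
  ],
)

```text
time_s: 0.9
tcp_pos: [0.3575, 0.3112, 0.2531]
tcp_rot: [0.12, 0.993, -0.0, -0.0]
wrist_force: [0.7, 0.3, -0.1]
finger_gap: 0.0514
finger_force: 0.0
```

step_arm(
  rows=[
    {"linear": [-36,-28,0],"yaw": 0,"claw": 0.4},
    {"linear": [-36,-28,0],"yaw": 0,"claw": 0.4},
    {"linear": [-36,-28,0],"yaw": 0,"claw": 0.4},
    {"linear": [-36,-28,0],"yaw": 0,"claw": 0.4},
    {"linear": [-36,-28,0],"yaw": 0,"claw": 0.4},
    {"linear": [-36,-28,0],"yaw": 0,"claw": 0.4},
    {"linear": [-36,-28,0],"yaw": 0,"claw": 0.4},
    {"linear": [0,0,0],"yaw": 0,"claw": 0.4},
  ],
)

```text
time_s: 1.7
tcp_pos: [0.5574, 0.0584, 0.2525]
tcp_rot: [0.123, 0.992, -0.001, 0.0]
wrist_force: [-0.6, 0.4, -1.0]
finger_gap: 0.0514
finger_force: 0.0
```

```bash
python3 - <<'E'
from h import *
import cv2,json
s=env.sense();print(s["time_s"],s["tcp_pos"],s["tcp_rot"],s["finger_gap"],s["joint_pos"])
np.save("w1.npy",np.r_[s["tcp_pos"],s["tcp_rot"]])
cv2.imwrite("pics/w1.png",cv2.convertScaleAbs(env.read_camera("wrist")[:,:,::-1],alpha=1.4,beta=10))
E
```

```text
1.7 [0.5574332  0.05840012 0.25250629] [ 1.22864385e-01  9.92423095e-01 -7.72387555e-04  3.83626313e-04] 0.05139666459570147 [ 0.10531036  0.23904285 -0.14754356  1.18381249 -0.00167841  0.35166137]
```

View pics/w1.png

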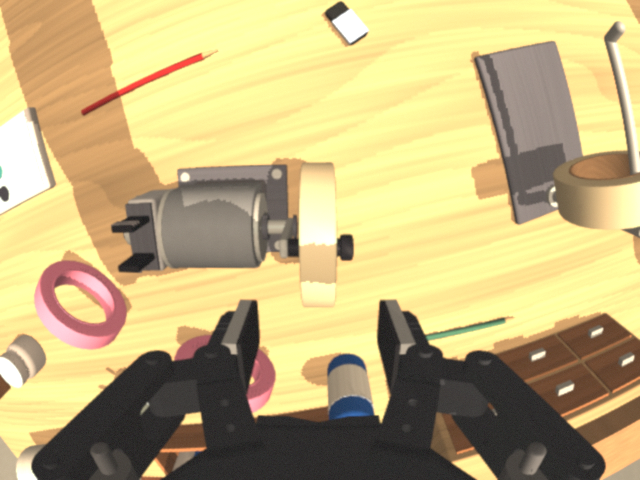

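Wrist: roll cols 299–338, rows 163–307, mid column 319 (jaw centre line ~318); flare end (350,247); levers (112,228),(120,268); base corners (285,166),(180,168). Refitting with this view.

```bash
cat >> h.py <<'E'
W=env.get_calibration("wrist");fw=240/np.tan(np.radians(W["vertical_fov"]/2))
def wproj(tp,p):
    q=R.from_quat(tp[3:]).inv().apply(np.asarray(p)-tp[:3]);T=np.linalg.inv(W["T_tool_cam"]);q=T[:3,:3]@q+T[:3,3]
    rr=np.hypot(q[0],q[1]);th=np.arctan2(rr,q[2]);return np.array([W["cx"],W["cy"]])+fw*th*q[:2]/rr
_p=proj
def proj(n,p): return _p(n,p) if isinstance(n,str) else wproj(n,p)
E
python3 - <<'E'
from h import *
k=lambda *p:(lambda v:p); w=np.load("w1.npy")
sh=[("top",k(.058,.046,.006),(278.3,275.5)),("top",k(-.058,.046,.006),(329.5,286.5)),("top",k(.058,-.046,.006),(287,235.8)),
("top",lambda v:(.110,0,v[3]),(251.2,242)),("side",lambda v:(.113,0,v[3]),(313,283.3)),
("side",lambda v:(v[4],-.016,.131),(338.7,238.7)),("side",lambda v:(v[4],.016,.131),(350.5,242.5)),
("top",lambda v:(v[4],-.016,.120),(338.2,251.2)),("top",lambda v:(v[4],.016,.120),(334.5,269.5)),
(w,lambda v:(.113,0,v[3]),(351,247)),(w,k(.058,.046,.006),(286,166)),(w,k(-.058,.046,.006),(180,168)),
(w,lambda v:(v[4],.016,.131),(117,226)),(w,lambda v:(v[4],-.016,.131),(124,268))]
v,r=fit(sh,[.45,-.05,1.5,.12,-.06]);print(v,r.tolist())
for nm,p in dict(grip=(.086,0,v[3]),lev=(v[4],0,.117)).items():print(nm,pose(v,np.array(p)))
a=np.linspace(0,2*np.pi,181)
def f(u): # x offset along axis, y lateral, z centre
    P=np.array([wproj(w,pose(v,np.array([u[0]+sx,u[1]+.056*np.cos(t),u[2]+.056*np.sin(t)]))) for sx in(-.012,.012) for t in a])
    return [P[:,1].min()-163,P[:,1].max()-307,P[:,0].min()-299,P[:,0].max()-338]
r=least_squares(f,[.086,0,.1],x_scale=.01);print("tape",r.x,r.fun,pose(v,r.x))
q=R.from_quat(w[3:]).inv();print("tape in tool",q.apply(pose(v,r.x+[0,0,.056])-w[:3]))
print("yaw tool y deg",np.degrees(np.arctan2(*R.from_quat(w[3:]).as_matrix()[[1,0],1])),np.degrees(v[2]))
st=[("top",k(.095,-.055,.01),(171.7,224)),("top",k(-.095,-.055,.01),(178,311)),("top",k(-.095,.055,.01),(127,316)),
("side",k(-.095,-.055,.01),(352.3,394)),("side",k(.095,.055,.01),(251.3,432.3)),("side",k(-.095,.055,.01),(350,440)),
("top",k(-.082,0,.169),(124.3,308.3)),("side",k(-.082,0,.169),(349.3,366.7)),
(w,k(-.082,0,.169),(617,27)),(w,k(-.095,-.055,.01),(475,58)),(w,k(-.095,.055,.01),(555,42)),(w,k(.095,-.055,.01),(517,221))]
z,r=fit(st,[.4,.3,0]);print(z,r.tolist())
for nm,p in dict(tip=(-.082,0,.169),free=(-.03,0,.15)).items():print(nm,pose(z,np.array(p)))
E
```

```text
[ 0.53811904 -0.0308034   1.32473917  0.12880755 -0.06022167] [[-0.5, 0.3], [0.7, 1.1], [0.5, -1.0], [0.5, -0.2], [-2.2, 0.6], [-0.9, -0.6], [-0.9, -0.7], [1.3, 2.3], [1.4, 0.1], [0.8, 0.3], [0.3, -2.3], [-4.1, -0.6], [1.0, 1.4], [0.3, -0.7]]
grip [0.55906707 0.05260631 0.12880755]
lev [ 0.52345014 -0.08921122  0.117     ]
tape [ 0.08993044 -0.00121037  0.09480369] [-0.1509828   0.15004644  0.46631846 -0.46645306] [0.56119837 0.05612354 0.09480369]
tape in tool [-0.00410993 -0.00114331  0.10170831]
yaw tool y deg 75.8850687047381 75.90196332158648
[0.524502   0.31397902 0.10514585] [[-0.6, 0.9], [0.6, 0.7], [0.5, 2.3], [0.1, -2.9], [-1.1, -2.9], [-1.8, 0.9], [-1.4, -0.1], [-2.6, -2.2], [6.4, 0.5], [-1.2, -5.5], [-0.6, -6.1], [0.9, 1.8]]
tip [0.44295487 0.30537294 0.169     ]
free [0.49466769 0.31083045 0.15      ]
```

step_arm(
  rows=[
    {"linear": [-4,-1,20],"yaw": 0,"claw": 0.4},
    {"linear": [0,0,30],"yaw": 0,"claw": 0.4},
    {"linear": [0,0,25],"yaw": 0,"claw": 0.4},
    {"linear": [0,0,15],"yaw": 0,"claw": 0.4},
    {"linear": [0,0,5],"yaw": 0,"claw": 0.4},
    {"linear": [0,0,0],"yaw": 0,"claw": 0.4},
  ],
)

```text
time_s: 2.35
tcp_pos: [0.5575, 0.0613, 0.1578]
tcp_rot: [0.12, 0.993, -0.0, -0.001]
wrist_force: [0.2, 0.3, -0.3]
finger_gap: 0.0515
finger_force: 0.0
```

step_arm(
  rows=[
    {"linear": [0,0,0],"yaw": 0,"claw": 0.8},
    {"linear": [0,0,0],"yaw": 0,"claw": 0.8},
    {"linear": [0,0,0],"yaw": 0,"claw": 0.8},
    {"linear": [0,0,0],"yaw": 0,"claw": 0.8},
    {"linear": [0,0,0],"yaw": 0,"claw": 0.8},
  ],
)

```text
time_s: 2.85
tcp_pos: [0.5593, 0.0608, 0.1597]
tcp_rot: [0.12, 0.993, 0.001, 0.001]
wrist_force: [-0.8, 1.0, 7.0]
finger_gap: 0.0226
finger_force: 59.5
```

```bash
python3 - <<'E'
from h import *
import cv2
s=env.sense();print(s["time_s"],s["tcp_pos"],s["finger_gap"],s["finger_force"],s["wrist_force"])
np.save("w2.npy",np.r_[s["tcp_pos"],s["tcp_rot"]])
a=cv2.resize(env.read_camera("wrist")[120:420,120:520],None,fx=1.9,fy=1.9)[:,:,::-1]
cv2.imwrite("pics/w2.png",cv2.convertScaleAbs(a,alpha=1.4,beta=10))
E
```

```text
2.85 [0.55933338 0.06082068 0.15968091] 0.022613019874436417 59.51415209798142 [-0.81932033  0.99973847  7.04969327]
```

View pics/w2.png

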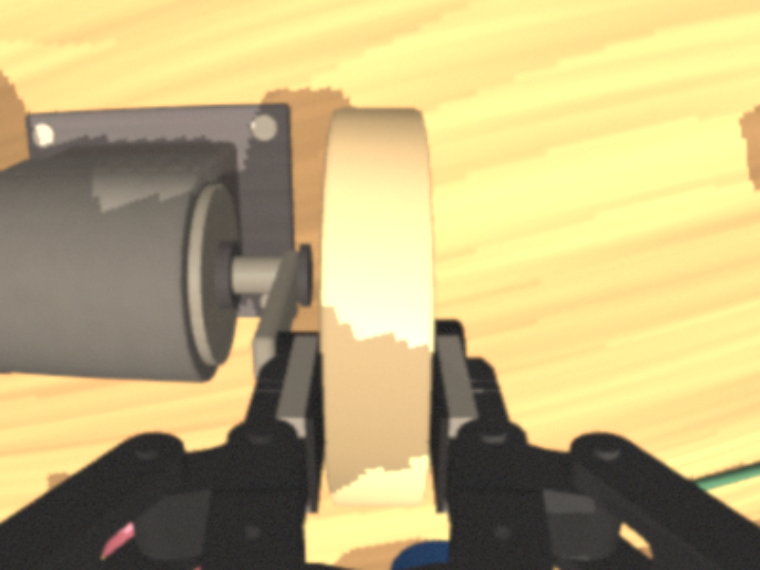

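The picture shows both pads on the rim, roll held squarely (cols 320–435 of the crop). Lift gently.

step_arm(
  rows=[
    {"linear": [0,0,-4],"yaw": 0,"claw": 0.8},
    {"linear": [0,0,-6],"yaw": 0,"claw": 0.8},
    {"linear": [0,0,-7],"yaw": 0,"claw": 0.8},
    {"linear": [0,0,0],"yaw": 0,"claw": 0.8},
  ],
)

```text
time_s: 3.3
tcp_pos: [0.5593, 0.0605, 0.1765]
tcp_rot: [0.12, 0.993, 0.0, 0.001]
wrist_force: [-0.5, -0.0, -1.5]
finger_gap: 0.022
finger_force: 58.8
```

step_arm(
  rows=[
    {"linear": [0,8,0],"yaw": 0,"claw": 0.8},
    {"linear": [0,14,0],"yaw": 0,"claw": 0.8},
    {"linear": [0,14,0],"yaw": 0,"claw": 0.8},
    {"linear": [0,14,0],"yaw": 0,"claw": 0.8},
    {"linear": [0,14,0],"yaw": 0,"claw": 0.8},
    {"linear": [0,16,0],"yaw": 0,"claw": 0.8},
    {"linear": [0,5,-10],"yaw": 0,"claw": 0.8},
    {"linear": [0,0,-10],"yaw": 0,"claw": 0.8},
  ],
)

```text
time_s: 4.1
tcp_pos: [0.5788, 0.1441, 0.1958]
tcp_rot: [0.119, 0.993, -0.0, -0.0]
wrist_force: [0.1, -0.2, -1.1]
finger_gap: 0.0225
finger_force: 58.9
```

```bash
python3 - <<'E'
from h import *
s=env.sense();print(s["tcp_pos"],s["finger_gap"],s["joint_pos"],s["wrist_force"])
t=s["tcp_pos"];M=R.from_quat(s["tcp_rot"]).as_matrix()
z=[0.5245,.3140,.112];p=pose(z,np.array([-.135,0,.25]));print("pre",p,(M.T@(p-t)*1000).round())
print("yaw needed",np.degrees(z[2]-np.arctan2(M[1,1],M[0,1])))
E
```

```text
[0.57880357 0.14412539 0.19577369] 0.022456434859086036 [ 2.44102093e-01  3.35038089e-01 -1.50213763e-01  1.08614972e+00
 -1.14797079e-04  4.83385850e-01] [ 0.08843937 -0.23072931 -1.05783009]
pre [0.39034584 0.29891159 0.25      ] [220. 106. -54.]
yaw needed -69.87293058024778
```

step_arm(
  rows=[
    {"linear": [15,-1,-7],"yaw": 0,"claw": 0.8},
    {"linear": [30,-2,-7],"yaw": 3,"claw": 0.8},
    {"linear": [35,-3,-6],"yaw": 0,"claw": 0.8},
    {"linear": [35,-3,0],"yaw": 0,"claw": 0.8},
    {"linear": [30,-2,0],"yaw": 0,"claw": 0.8},
    {"linear": [15,-2,0],"yaw": 0,"claw": 0.8},
    {"linear": [0,0,0],"yaw": 5,"claw": 0.8},
    {"linear": [0,0,0],"yaw": 8,"claw": 0.8},
  ],
)

```text
time_s: 4.9
tcp_pos: [0.421, 0.1743, 0.2162]
tcp_rot: [0.259, 0.966, 0.0, 0.001]
wrist_force: [0.6, 0.5, -1.0]
finger_gap: 0.0221
finger_force: 58.9
```

step_arm(
  rows=[
    {"linear": [0,0,0],"yaw": 8,"claw": 0.8},
    {"linear": [0,0,0],"yaw": 8,"claw": 0.8},
    {"linear": [0,0,0],"yaw": 8,"claw": 0.8},
    {"linear": [0,0,0],"yaw": 8,"claw": 0.8},
    {"linear": [0,0,0],"yaw": 8,"claw": 0.8},
    {"linear": [0,0,0],"yaw": 8,"claw": 0.8},
    {"linear": [0,0,0],"yaw": 5,"claw": 0.8},
    {"linear": [0,0,0],"yaw": 0,"claw": 0.8},
  ],
)

```text
time_s: 5.7
tcp_pos: [0.4215, 0.1742, 0.2158]
tcp_rot: [0.662, 0.75, 0.0, 0.0]
wrist_force: [1.1, 0.2, -0.7]
finger_gap: 0.0224
finger_force: 58.9
```

```bash
python3 - <<'E'
from h import *
import cv2
s=env.sense();print(s["tcp_pos"],s["finger_gap"],s["joint_pos"],s["wrist_force"])
np.save("w3.npy",np.r_[s["tcp_pos"],s["tcp_rot"]])
t=s["tcp_pos"];M=R.from_quat(s["tcp_rot"]).as_matrix()
z=[0.5245,.3140,.112];p=pose(z,np.array([-.135,0,.21]));print("pre",p,(M.T@(p-t)*1000).round())
print("yaw",np.degrees(np.arctan2(M[1,1],M[0,1])))
a=env.read_camera("wrist")[:,:,::-1]
cv2.imwrite("pics/w3.png",cv2.convertScaleAbs(a,alpha=1.4,beta=10))
E
```

```text
[0.42154145 0.17417964 0.21578297] 0.022393960507644497 [ 3.92008111e-01  6.36019733e-02 -4.40361580e-01  1.06603445e+00
 -2.61470598e-04  1.83794760e+00] [ 1.08858773  0.16978244 -0.71412614]
pre [0.39034584 0.29891159 0.21      ] [128. -15.   6.]
yaw 7.153765072958215
```

View pics/w3.png

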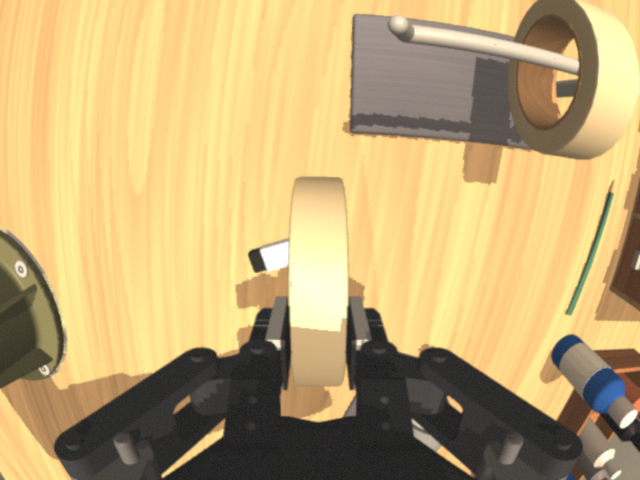

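Roll held squarely; rod tip at (399,24), foot corners (356,14) and (351,132). Refine the stand pose.

```bash
python3 - <<'E'
from h import *
k=lambda *p:(lambda v:p); w=np.load("w3.npy")
st=[("top",k(.095,-.055,.01),(171.7,224)),("top",k(-.095,-.055,.01),(178,311)),("top",k(-.095,.055,.01),(127,316)),
("top",k(-.082,0,.169),(124.3,308.3)),("side",k(-.082,0,.169),(349.3,366.7)),("side",k(-.095,.055,.01),(350,440)),
(w,k(-.082,0,.167),(399,24)),(w,k(-.095,-.055,.01),(351,132)),(w,k(-.095,.055,.01),(356,14))]*1
st+=st[-3:]
z,r=fit(st,[.4,.3,0]);print(z,r.tolist())
M=R.from_quat(w[3:]).as_matrix()
for nm,p in dict(tip=(-.082,0,.169),pre=(-.13,0,.21),hang=(-.03,0,.21)).items():q=pose(z,np.array(p));print(nm,q,(M.T@(q-w[:3])*1000).round(1))
E
```

```text
[0.52536387 0.31359999 0.09986508] [[-0.1, 0.6], [0.6, 0.4], [0.4, 1.8], [-1.4, -0.5], [-3.0, -2.3], [-2.3, 0.8], [3.8, 0.1], [-5.1, 1.0], [-6.9, -1.9], [3.8, 0.1], [-5.1, 1.0], [-6.9, -1.9]]
tip [0.44377242 0.30542466 0.169     ] [127.5  38.4  46.8]
pre [0.39601157 0.3006391  0.21      ] [128.7  -9.6   5.8]
hang [0.49551334 0.31060902 0.21      ] [126.2  90.4   5.9]
```

step_arm(
  rows=[
    {"linear": [10,-10,0],"yaw": 1,"claw": 0.8},
    {"linear": [24,-5,1],"yaw": 0,"claw": 0.8},
    {"linear": [26,0,1],"yaw": 0,"claw": 0.8},
    {"linear": [26,0,1],"yaw": 0,"claw": 0.8},
    {"linear": [24,0,1],"yaw": 0,"claw": 0.8},
    {"linear": [16,0,1],"yaw": 0,"claw": 0.8},
    {"linear": [0,0,0],"yaw": 0,"claw": 0.8},
  ],
)

```text
time_s: 6.45
tcp_pos: [0.3927, 0.2994, 0.2103]
tcp_rot: [0.667, 0.745, 0.0, -0.0]
wrist_force: [-0.2, -1.4, -0.4]
finger_gap: 0.0226
finger_force: 59.0
```

```bash
python3 - <<'E'
from h import *
import cv2
s=env.sense();print(s["tcp_pos"],s["finger_gap"],s["wrist_force"])
np.save("w4.npy",np.r_[s["tcp_pos"],s["tcp_rot"]])
t=s["tcp_pos"];M=R.from_quat(s["tcp_rot"]).as_matrix()
z=[0.5253,.3137,.102]
for x in(-.082,-.03):p=pose(z,np.array([x,0,.21]));print(x,p,(M.T@(p-t)*1000).round())
a=cv2.convertScaleAbs(env.read_camera("wrist")[:,:,::-1],alpha=1.4,beta=10)
b=cv2.convertScaleAbs(env.read_camera("side")[:,:,::-1],alpha=1.4,beta=10)[270:470,200:420]
o=np.zeros((480,800,3),np.uint8);o[:480,:400]=a[:,180:580];o[:364,400:]=cv2.resize(b,(400,364));cv2.imwrite("pics/w4.png",o)
E
```

```text
[0.3926666  0.29940181 0.21025972] 0.022577136985549688 [-0.19953286 -1.41407083 -0.4433995 ]
-0.082 [0.44372619 0.3053505  0.21      ] [ 0. 51.  0.]
-0.03 [0.49545592 0.3106453  0.21      ] [ -0. 103.   0.]
```

View pics/w4.png

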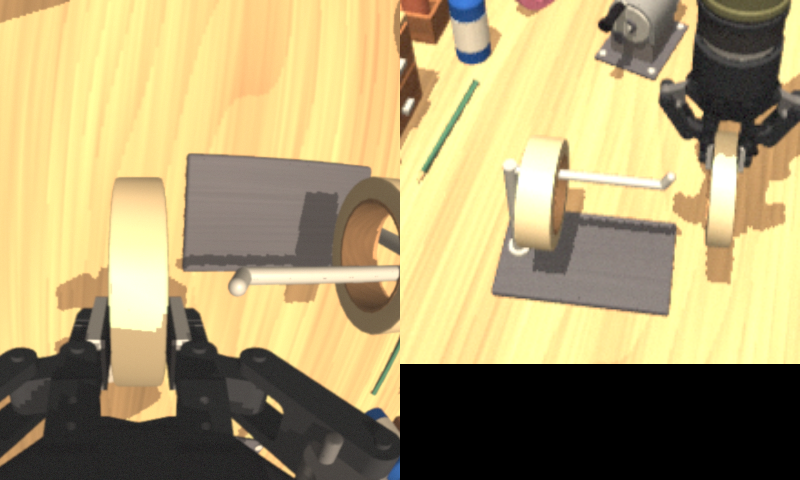

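Rod tip at wrist (418,278), roll clear in front of it, as computed. Thread it.

step_arm(
  rows=[
    {"linear": [0,8,-4],"yaw": 0,"claw": 0.8},
    {"linear": [0,14,0],"yaw": 0,"claw": 0.8},
    {"linear": [0,14,0],"yaw": 0,"claw": 0.8},
    {"linear": [0,14,0],"yaw": 0,"claw": 0.8},
    {"linear": [0,14,0],"yaw": 0,"claw": 0.8},
    {"linear": [0,14,0],"yaw": 0,"claw": 0.8},
    {"linear": [0,14,0],"yaw": 0,"claw": 0.8},
    {"linear": [0,11,0],"yaw": 0,"claw": 0.8},
  ],
)

```text
time_s: 7.35
tcp_pos: [0.4966, 0.3092, 0.214]
tcp_rot: [0.668, 0.744, -0.0, -0.0]
wrist_force: [-0.2, -0.1, -1.5]
finger_gap: 0.0226
finger_force: 59.0
```

step_arm(
  rows=[
    {"linear": [0,0,8],"yaw": 0,"claw": 0.8},
    {"linear": [0,0,8],"yaw": 0,"claw": 0.8},
    {"linear": [0,0,6],"yaw": 0,"claw": 0.8},
    {"linear": [0,0,3],"yaw": 0,"claw": 0.8},
    {"linear": [0,0,0],"yaw": 0,"claw": 0.8},
  ],
)

```text
time_s: 7.85
tcp_pos: [0.4943, 0.3089, 0.1886]
tcp_rot: [0.668, 0.744, -0.001, -0.0]
wrist_force: [-0.1, 0.4, -1.2]
finger_gap: 0.0222
finger_force: 59.0
```

Continue down until contact.

step_arm(
  rows=[
    {"linear": [0,0,3],"yaw": 0,"claw": 0.8},
    {"linear": [0,0,2],"yaw": 0,"claw": 0.8},
    {"linear": [0,0,0],"yaw": 0,"claw": 0.8},
  ],
)

```text
time_s: 8.15
tcp_pos: [0.495, 0.3091, 0.1842]
tcp_rot: [0.668, 0.744, -0.0, -0.0]
wrist_force: [-0.9, -0.6, -1.2]
finger_gap: 0.0222
finger_force: 59.0
```

step_arm(
  rows=[
    {"linear": [0,0,1],"yaw": 0,"claw": 0.8},
    {"linear": [0,0,1],"yaw": 0,"claw": 0.8},
    {"linear": [0,0,0],"yaw": 0,"claw": 0.8},
  ],
)

```text
time_s: 8.45
tcp_pos: [0.4951, 0.3091, 0.1822]
tcp_rot: [0.668, 0.744, -0.0, -0.0]
wrist_force: [-0.2, -1.2, -1.7]
finger_gap: 0.0224
finger_force: 59.0
```

step_arm(
  rows=[
    {"linear": [0,0,1],"yaw": 0,"claw": 0.8},
    {"linear": [0,0,0],"yaw": 0,"claw": 0.8},
    {"linear": [0,0,1],"yaw": 0,"claw": 0.8},
    {"linear": [0,0,0],"yaw": 0,"claw": 0.8},
  ],
)

```text
time_s: 8.85
tcp_pos: [0.4952, 0.3092, 0.1804]
tcp_rot: [0.668, 0.744, 0.0, 0.0]
wrist_force: [0.2, 0.2, -0.9]
finger_gap: 0.0223
finger_force: 59.2
```

step_arm(
  rows=[
    {"linear": [0,0,0],"yaw": 0,"claw": 0.6},
    {"linear": [0,0,0],"yaw": 0,"claw": 0.5},
    {"linear": [0,0,0],"yaw": 0,"claw": 0.5},
    {"linear": [0,0,-5],"yaw": 0,"claw": 0.5},
    {"linear": [0,0,-15],"yaw": 0,"claw": 0.5},
    {"linear": [0,0,-25],"yaw": 0,"claw": 0.5},
    {"linear": [0,0,-25],"yaw": 0,"claw": 0.5},
    {"linear": [0,0,-10],"yaw": 0,"claw": 0.5},
  ],
)

```text
time_s: 9.65
tcp_pos: [0.4962, 0.3098, 0.2632]
tcp_rot: [0.668, 0.744, 0.002, 0.001]
wrist_force: [0.1, 0.5, 0.1]
finger_gap: 0.043
finger_force: 0.0
```

```bash
python3 - <<'E'
from h import *
import cv2
s=env.sense();print(s["time_s"],s["tcp_pos"],s["joint_pos"],s["finger_gap"],s["wrist_force"])
np.save("w5.npy",np.r_[s["tcp_pos"],s["tcp_rot"]])
a=cv2.convertScaleAbs(env.read_camera("wrist")[:,:,::-1],alpha=1.4,beta=10)
b=cv2.convertScaleAbs(env.read_camera("side")[:,:,::-1],alpha=1.4,beta=10)[230:470,200:420]
o=np.zeros((480,800,3),np.uint8);o[:480,:400]=a[:,180:580];o[:436,400:]=cv2.resize(b,(400,436));cv2.imwrite("pics/w5.png",o)
M=R.from_quat(s["tcp_rot"]).as_matrix()
v=[.5381,-.0308,1.325];p=pose(v,np.array([-.06,0,.25]));print("lever",p,(M.T@(p-s["tcp_pos"])*1000).round())
print("yaw", np.degrees(np.arctan2(M[1,1],M[0,1])), "lever y heading",np.degrees(v[2])-90)
E
```

```text
9.65 [0.49616564 0.30977261 0.26321839] [ 5.58135220e-01  2.78141181e-01 -7.21307467e-02  1.21663315e+00
 -2.96214205e-05  2.02069783e+00] 0.04300791449654222 [0.06167768 0.4707471  0.11211531]
lever [ 0.52350027 -0.08899663  0.25      ] [-399.  -16.   12.]
yaw 6.20116414731345 lever y heading -14.08309214516592
```

View pics/w5.png

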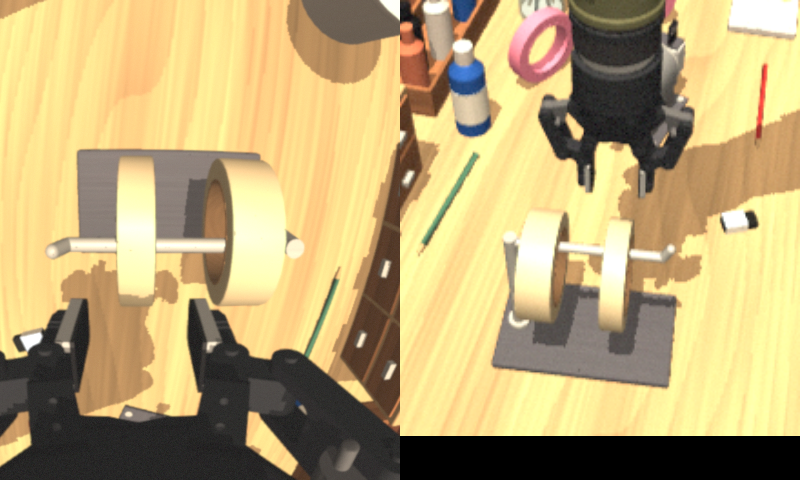

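Roll hangs on the rod in front of the spare roll, gripper clear. Now to the sharpener.

step_arm(
  rows=[
    {"linear": [-20,0,0],"yaw": 0,"claw": 0.28},
    {"linear": [-40,-2,0],"yaw": 0,"claw": 0.28},
    {"linear": [-42,-2,0],"yaw": 0,"claw": 0.28},
    {"linear": [-42,-2,0],"yaw": 0,"claw": 0.28},
    {"linear": [-42,-2,0],"yaw": 0,"claw": 0.28},
    {"linear": [-42,-2,0],"yaw": 0,"claw": 0.28},
    {"linear": [-42,-2,0],"yaw": 0,"claw": 0.28},
    {"linear": [-42,-2,0],"yaw": 0,"claw": 0.28},
  ],
)

```text
time_s: 10.55
tcp_pos: [0.514, -0.0042, 0.2589]
tcp_rot: [0.668, 0.744, -0.001, -0.001]
wrist_force: [1.0, 0.1, -0.0]
finger_gap: 0.0613
finger_force: 0.0
```

step_arm(
  rows=[
    {"linear": [-42,-1,0],"yaw": 0,"claw": 0.28},
    {"linear": [-30,-1,0],"yaw": 0,"claw": 0.28},
    {"linear": [-15,0,0],"yaw": 0,"claw": 0.28},
    {"linear": [0,0,5],"yaw": 7,"claw": 0.28},
    {"linear": [0,0,10],"yaw": 7,"claw": 0.28},
    {"linear": [0,0,10],"yaw": 6,"claw": 0.28},
    {"linear": [0,0,5],"yaw": 0,"claw": 0.28},
    {"linear": [0,0,0],"yaw": 0,"claw": 0.28},
  ],
)

```text
time_s: 11.35
tcp_pos: [0.5215, -0.0886, 0.2289]
tcp_rot: [0.786, 0.618, -0.001, -0.001]
wrist_force: [-0.2, 0.2, -0.9]
finger_gap: 0.0613
finger_force: 0.0
```

```bash
python3 - <<'E'
from h import *
import cv2
s=env.sense();print(s["time_s"],s["tcp_pos"],s["joint_pos"],s["finger_gap"],s["wrist_force"])
np.save("w6.npy",np.r_[s["tcp_pos"],s["tcp_rot"]])
cv2.imwrite("pics/w6.png",cv2.convertScaleAbs(env.read_camera("wrist")[:,:,::-1],alpha=1.4,beta=10))
M=R.from_quat(s["tcp_rot"]).as_matrix()
v=[.5381,-.0308,1.325];p=pose(v,np.array([-.06,0,.126]));print("lever",p,(M.T@(p-s["tcp_pos"])*1000).round())
print("yaw", np.degrees(np.arctan2(M[1,1],M[0,1])))
E
```

```text
11.35 [ 0.52150982 -0.08863676  0.22892615] [-1.68463678e-01  1.94019072e-01 -2.58622566e-01  1.12068080e+00
  1.89436643e-04  1.64004060e+00] 0.0612762037469272 [-0.23343231  0.17119538 -0.87487924]
lever [ 0.52350027 -0.08899663  0.126     ] [  0.   2. 103.]
yaw -13.619675174614807
```

View pics/w6.png

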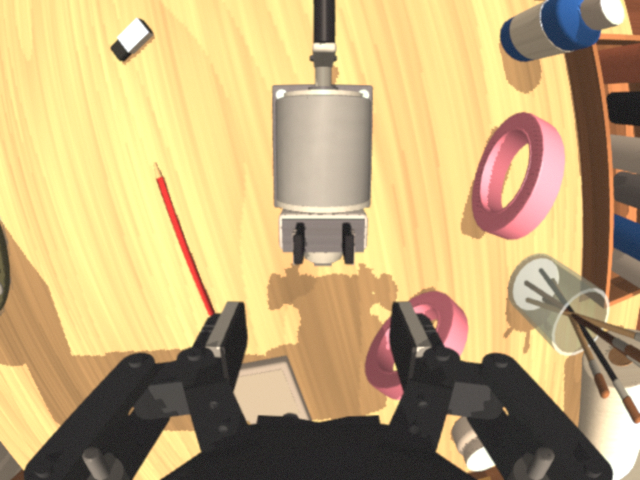

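```bash
python3 - <<'E'
from h import *
w=np.load("w6.npy");v=[.5381,-.0308,1.325]
for p in [(-.07,.016,.131),(-.07,-.016,.131),(-.05,.016,.131),(-.05,.016,.1),(-.05,-.016,.1),(.058,.046,.006),(.058,-.046,.006),(-.039,.0,.107)]:
    print(p,wproj(w,pose(v,np.array(p))).round(1))
M=R.from_quat(w[3:]).as_matrix()
for dx in(-.01,.01):print(wproj(w,w[:3]+M@np.array([dx,0,.098])))
E
```

```text
(-0.07, 0.016, 0.131) [295.7 268.5]
(-0.07, -0.016, 0.131) [346.2 268.9]
(-0.05, 0.016, 0.131) [295.3 238.3]
(-0.05, 0.016, 0.1) [298.  225.2]
(-0.05, -0.016, 0.1) [344.  225.6]
(0.058, 0.046, 0.006) [270.9  84.2]
(0.058, -0.046, 0.006) [372.2  85.2]
(-0.039, 0.0, 0.107) [321.3 212.2]
[317.48901246 268.84774997]
[317.47762457 238.61757964]
```

Levers' tops end at rows ≈263, cols 298/349: centre 4 mm in +y and ~2 mm in +x of the jaws.

step_arm(
  rows=[
    {"linear": [2,4,10],"yaw": 0,"claw": 0.28},
    {"linear": [0,0,25],"yaw": 0,"claw": 0.28},
    {"linear": [0,0,28],"yaw": 0,"claw": 0.28},
    {"linear": [0,0,22],"yaw": 0,"claw": 0.28},
    {"linear": [0,0,12],"yaw": 0,"claw": 0.28},
    {"linear": [0,0,5],"yaw": 0,"claw": 0.28},
    {"linear": [0,0,0],"yaw": 0,"claw": 0.28},
  ],
)

```text
time_s: 12.1
tcp_pos: [0.5268, -0.0882, 0.1281]
tcp_rot: [0.787, 0.617, -0.0, -0.0]
wrist_force: [-0.8, 0.6, 0.3]
finger_gap: 0.0616
finger_force: 0.0
```

step_arm(
  rows=[
    {"linear": [0,0,0],"yaw": 0,"claw": 0.5},
    {"linear": [0,0,0],"yaw": 0,"claw": 0.65},
    {"linear": [0,0,0],"yaw": 0,"claw": 0.85},
    {"linear": [0,0,0],"yaw": 0,"claw": 0.85},
    {"linear": [0,0,0],"yaw": 0,"claw": 0.85},
    {"linear": [0,0,0],"yaw": 0,"claw": 0.85},
  ],
)

```text
time_s: 12.7
tcp_pos: [0.5252, -0.0879, 0.1298]
tcp_rot: [0.787, 0.617, -0.0, -0.001]
wrist_force: [-9.0, 2.2, 14.8]
finger_gap: 0.0195
finger_force: 60.4
```

step_arm(
  rows=[
    {"linear": [0,-1.5,-1.5],"yaw": 0,"claw": 0.85},
    {"linear": [0,0,0],"yaw": 0,"claw": 0.85},
  ],
)

```text
time_s: 12.9
tcp_pos: [0.525, -0.0878, 0.13]
tcp_rot: [0.787, 0.617, 0.0, -0.0]
wrist_force: [-1.5, 0.7, 0.4]
finger_gap: 0.0196
finger_force: 60.0
```

```bash
python3 - <<'E'
from h import *
s=env.sense();print(s["time_s"],s["tcp_pos"],s["finger_gap"],s["finger_force"],s["wrist_force"])
np.save("home.npy",np.r_[s["tcp_pos"],s["tcp_rot"]])
im=env.read_camera("wrist");np.save("home_img.npy",im)
M=R.from_quat(s["tcp_rot"]).as_matrix();print(M.T@s["wrist_force"])
E
```

```text
12.9 [ 0.52496603 -0.08777926  0.12998337] 0.019618804963384626 60.00629425048828 [-1.53766625  0.73584193  0.35753998]
[ 0.34820603 -1.66879546 -0.35719734]
```

step_arm(
  rows=[
    {"linear": [-3,0,0],"yaw": 0,"claw": 0.85},
    {"linear": [-6,0,0],"yaw": 0,"claw": 0.85},
    {"linear": [-8,0,0],"yaw": 0,"claw": 0.85},
    {"linear": [-8,0,0],"yaw": 0,"claw": 0.85},
    {"linear": [-8,0,0],"yaw": 0,"claw": 0.85},
    {"linear": [-5,0,0],"yaw": 0,"claw": 0.85},
    {"linear": [-2,0,0],"yaw": 0,"claw": 0.85},
    {"linear": [0,0,0],"yaw": 0,"claw": 0.85},
  ],
)

```text
time_s: 13.75
tcp_pos: [0.5158, -0.1254, 0.1299]
tcp_rot: [0.787, 0.617, 0.001, -0.001]
wrist_force: [-1.7, 8.0, 1.7]
finger_gap: 0.0201
finger_force: 60.1
```

```bash
python3 - <<'E'
from h import *
import cv2
s=env.sense();print(s["time_s"],s["tcp_pos"],s["finger_gap"],s["finger_force"])
h=np.load("home.npy");M=R.from_quat(h[3:]).as_matrix();print("moved",M.T@(s["tcp_pos"]-h[:3])*1000,"F",M.T@s["wrist_force"])
im=env.read_camera("wrist")
a=cv2.resize(im[60:300,220:430],None,fx=2.5,fy=2.5,interpolation=cv2.INTER_CUBIC)[:,:,::-1]
cv2.imwrite("pics/w7.png",cv2.convertScaleAbs(a,alpha=1.4,beta=20))
E
```

```text
13.75 [ 0.51582059 -0.12543851  0.12992591] 0.020051290758649705 60.11159420013428
moved [-38.75370397   0.09376848   0.05152767] F [ 7.39519624 -3.58895879 -1.71154916]
```

View pics/w7.png

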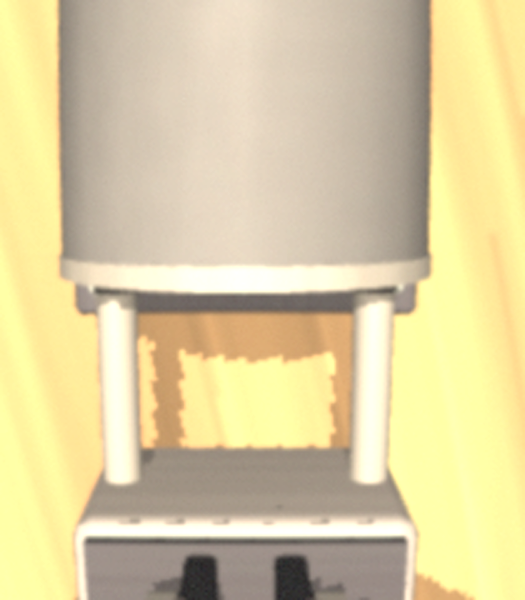

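Carriage is out with both rods showing; dark ring edges begin at crop rows ≈291 (partly hidden under the body's rim). Moved 38.75 mm so far; go slightly past 40 and check numerically for slip.

step_arm(
  rows=[
    {"linear": [-1.5,0,0],"yaw": 0,"claw": 0.85},
    {"linear": [-1,0.5,0],"yaw": 0,"claw": 0.85},
    {"linear": [0,0,0],"yaw": 0,"claw": 0.85},
    {"linear": [0,0,0],"yaw": 0,"claw": 0.85},
  ],
)

```text
time_s: 14.2
tcp_pos: [0.5154, -0.1275, 0.1299]
tcp_rot: [0.787, 0.617, 0.001, -0.002]
wrist_force: [-1.6, 8.5, 4.0]
finger_gap: 0.0194
finger_force: 60.2
```

```bash
python3 - <<'E'
from h import *
import cv2
s=env.sense();print(s["time_s"],s["finger_gap"],s["finger_force"])
h=np.load("home.npy");M=R.from_quat(h[3:]).as_matrix();print("moved",M.T@(s["tcp_pos"]-h[:3])*1000,"F",M.T@s["wrist_force"])
im=env.read_camera("wrist");np.save("cur.npy",im);h0=np.load("home_img.npy")
g=lambda a:cv2.cvtColor(a,cv2.COLOR_RGB2GRAY)
for (y,x,hh,ww) in((262,248,40,140),(262,285,35,70),(262,248,30,40)):
    t=g(im)[y:y+hh,x:x+ww];r=cv2.matchTemplate(g(h0)[y-45:y+hh+45,x-15:x+ww+15],t,cv2.TM_CCOEFF_NORMED)
    _,m,_,l=cv2.minMaxLoc(r);print("shift now-home(px)",15-l[0],45-l[1],round(m,3))
for c in(267,268,368):print(g(im)[164:192,c].tolist())
# where ring rear/front edge would project for carriage = q
v=[.5381,-.0308,1.325];tp=np.r_[s["tcp_pos"],s["tcp_rot"]]
off=M.T@(pose(v,np.array([-.039,.025,.076]))-h[:3]);
for x,z in((-.039,.076),(-.040,.076),(-.045,.076),(-.039,.107),(-.079,.076)):print(x,z,wproj(tp,pose(v,np.array([x,.025 if z<.1 else 0,z]))).round(1))
E
```

```text
14.2 0.019423387342519853 60.20656764507294
moved [-40.83546295   0.16023865   0.08213707] F [ 7.86352218 -3.60045913 -4.02912557]
shift now-home(px) 0 0 0.886
shift now-home(px) 0 0 0.872
shift now-home(px) 0 0 0.876
[165, 164, 164, 165, 163, 150, 108, 57, 28, 25, 23, 29, 49, 92, 140, 169, 181, 182, 182, 182, 182, 182, 183, 184, 183, 181, 183, 182]
[165, 166, 167, 167, 165, 154, 119, 65, 32, 23, 22, 24, 42, 81, 117, 151, 171, 175, 175, 175, 174, 176, 175, 176, 176, 176, 175, 176]
[154, 153, 154, 154, 151, 138, 94, 47, 26, 28, 27, 29, 67, 125, 166, 184, 186, 187, 187, 188, 186, 186, 187, 188, 188, 187, 187, 189]
-0.039 0.076 [262.1 164.3]
-0.04 0.076 [262.2 166.4]
-0.045 0.076 [262.4 176.8]
-0.039 0.107 [314.3 171.4]
-0.079 0.076 [264.5 245. ]
```

step_arm(
  rows=[
    {"linear": [-1,-0.5,0],"yaw": 0,"claw": 0.85},
    {"linear": [0,0,0],"yaw": 0,"claw": 0.85},
    {"linear": [0,0,0],"yaw": 0,"claw": 0.85},
    {"linear": [0,0,0],"yaw": 0,"claw": 0.85},
    {"linear": [0,0,0],"yaw": 0,"claw": 0.85},
  ],
)

```text
time_s: 14.75
tcp_pos: [0.5151, -0.1284, 0.1299]
tcp_rot: [0.787, 0.617, 0.002, -0.002]
wrist_force: [-0.9, 8.5, 1.5]
finger_gap: 0.0195
finger_force: 60.1
```

```bash
python3 - <<'E'
from h import *
import cv2
s=env.sense()
h=np.load("home.npy");M=R.from_quat(h[3:]).as_matrix();d=M.T@(s["tcp_pos"]-h[:3])*1000;print("moved",d,"F",M.T@s["wrist_force"],s["finger_gap"],s["finger_force"])
im=env.read_camera("wrist");g=cv2.cvtColor(im,cv2.COLOR_RGB2GRAY);print(g[168:186,267].tolist(),g[168:186,368].tolist())
if 40.8<-d[0]<43 and s["finger_force"]>30: print(env.job_done())
E
```

```text
moved [-41.78272882   0.08653016   0.06519701] F [ 8.02308462 -2.84495497 -1.47077565] 0.01950713200217811 60.10979890823364
[89, 42, 25, 26, 25, 25, 29, 30, 48, 95, 147, 175, 181, 183, 183, 183, 185, 183] [82, 40, 27, 26, 26, 26, 27, 37, 72, 127, 167, 184, 186, 186, 186, 187, 186, 186]
the job is handed in; nothing more can be done
None
```

The masking tape hangs on the stand's rod in front of the spare roll. The sharpener carriage is held pinched, with the gripper about 41.8 mm out from home and no slip seen at 40.8 mm, so both dark rings should be just fully out; their rear edges are hidden from the wrist camera, and the job is handed in.

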